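# Flip the status tags of the specimen racks

## Task

Each tube rack on the white board has its own hinged red-and-green tag standing just behind it, and some tags show the wrong colour. With the fingertips, gently push the wrong tags over, so that every full rack (a tube in every hole) shows green face up and every rack with empty holes shows red face up. Do not grip or lift anything, and leave the racks and everything else on the table where they are.

Things in the scene. Friction and masses are not known exactly. Their poses are not given: they have to be found in the camera images.
- board: fixed white board lying on the table, 300 x 490 mm, 10 mm thick; it carries four tag stands in a row along its y axis, 115 mm apart, and one tube rack on the robot's side of each stand. Origin on its underside below the middle of the row of hinges; its x axis points away from the robot, square to the row of hinges
- tag1_hinge (a point): middle of the hinge line of status tag tag1, 60 mm above the table, on a slim aluminium stand fixed to the board; nothing of the stand is higher than the hinge but rest prongs 22 to 30 mm either side of the middle (up to 10 mm above it). x and y as the board's: y along the hinge, x away from the robot. The tag belongs to the rack 150 mm from its hinge towards the robot (-x)
- tag1 (a joint): rad: 1.05 = tag leans to the robot (-x), green face up (shown); 0 upright; -1.05 = leans away (+x), red up. Plate 60 mm wide, 4 thick, 30 g, swings freely; at rest at either end its free edge, a slippery white bead 8 mm thick, is centred 47 mm out from the hinge and 27 above it. A level push on the bead towards the hinge, fingertip 10 mm above hinge height, tips it (1-2 N); past upright it falls over
- tag2_hinge (a point): middle of the hinge line of status tag tag2, 60 mm above the table, on a slim aluminium stand fixed to the board; nothing of the stand is higher than the hinge but rest prongs 22 to 30 mm either side of the middle (up to 10 mm above it). x and y as the board's: y along the hinge, x away from the robot. The tag belongs to the rack 150 mm from its hinge towards the robot (-x)
- tag2 (a joint): rad: 1.05 = tag leans to the robot (-x), green face up (shown); 0 upright; -1.05 = leans away (+x), red up. Plate 60 mm wide, 4 thick, 30 g, swings freely; at rest at either end its free edge, a slippery white bead 8 mm thick, is centred 47 mm out from the hinge and 27 above it. A level push on the bead towards the hinge, fingertip 10 mm above hinge height, tips it (1-2 N); past upright it falls over
- tag3_hinge (a point): middle of the hinge line of status tag tag3, 60 mm above the table, on a slim aluminium stand fixed to the board; nothing of the stand is higher than the hinge but rest prongs 22 to 30 mm either side of the middle (up to 10 mm above it). x and y as the board's: y along the hinge, x away from the robot. The tag belongs to the rack 150 mm from its hinge towards the robot (-x)
- tag3 (a joint): rad: 1.05 = tag leans to the robot (-x), green face up (shown); 0 upright; -1.05 = leans away (+x), red up. Plate 60 mm wide, 4 thick, 30 g, swings freely; at rest at either end its free edge, a slippery white bead 8 mm thick, is centred 47 mm out from the hinge and 27 above it. A level push on the bead towards the hinge, fingertip 10 mm above hinge height, tips it (1-2 N); past upright it falls over
- tag4_hinge (a point): middle of the hinge line of status tag tag4, 60 mm above the table, on a slim aluminium stand fixed to the board; nothing of the stand is higher than the hinge but rest prongs 22 to 30 mm either side of the middle (up to 10 mm above it). x and y as the board's: y along the hinge, x away from the robot. The tag belongs to the rack 150 mm from its hinge towards the robot (-x)
- tag4 (a joint): rad: 1.05 = tag leans to the robot (-x), green face up (shown); 0 upright; -1.05 = leans away (+x), red up. Plate 60 mm wide, 4 thick, 30 g, swings freely; at rest at either end its free edge, a slippery white bead 8 mm thick, is centred 47 mm out from the hinge and 27 above it. A level push on the bead towards the hinge, fingertip 10 mm above hinge height, tips it (1-2 N); past upright it falls over
- rack_full_1: loose white tube rack, 66 (x) x 86 (y) mm, 58 mm high, 86 mm to the top of the tube caps, 12 holes (3 x 4); FULL: a capped tube (orange, blue or yellow cap) in all 12 holes. Origin at the centre of its underside, on the board; it stands 150 mm to the robot's side of the hinge of its own tag
- rack_full_2: loose white tube rack, 66 (x) x 86 (y) mm, 58 mm high, 86 mm to the top of the tube caps, 12 holes (3 x 4); FULL: a capped tube (orange, blue or yellow cap) in all 12 holes. Origin at the centre of its underside, on the board; it stands 150 mm to the robot's side of the hinge of its own tag
- rack_part_1: loose white tube rack, 66 (x) x 86 (y) mm, 58 mm high, 86 mm to the top of the tube caps, 12 holes (3 x 4); NOT full: 7 tubes, the other holes empty and dark. Origin at the centre of its underside, on the board; it stands 150 mm to the robot's side of the hinge of its own tag
- rack_part_2: loose white tube rack, 66 (x) x 86 (y) mm, 58 mm high, 86 mm to the top of the tube caps, 12 holes (3 x 4); NOT full: 5 tubes, the other holes empty and dark. Origin at the centre of its underside, on the board; it stands 150 mm to the robot's side of the hinge of its own tag
- sanitiser: bystander: clear bottle with blue cap, 60 mm across, 150 mm tall, origin under its centre
- tape: bystander: roll of buff tape lying flat, 100 mm across, 45 mm high, origin under its centre
- marker: bystander: blue marker pen with black cap, about 115 x 13 x 13 mm, lying along the board's far edge beyond the tags (62 mm past the hinge row), origin under its middle
- knife: bystander: yellow utility knife, 22 x 130 x 20 mm, lying on the table, origin under its middle
- reagent: bystander: amber jar with white cap, 52 mm across, 90 mm tall, origin under its centre
- tray: bystander: empty grey tray, 80 x 140 x 35 mm, origin under its centre
There are look-alikes about, which are no part of the job. What is shaped like the rack_full_1 but purple is not meant. Leave any pink or purple look-alike of the rack_part_2 alone.

How it is judged:
By the outcome, as a careful person would: the job done as asked, in the order asked, and still so for the second after the job is handed in, with the robot touching nothing.
It also fails if it takes over 48 s, if anything falls off the work surface, if the arm or the gripper's body presses on something with over 40 N, if the wrist force passes 120 N, or if a joint passes its speed limit or range.

## Robot

A 7-joint arm with a two-finger parallel gripper is mounted at the origin on the work surface. World frame = base frame: x ahead of the robot, y to its left, z up, the work surface at z = 0. Lengths are in m, angles in rad, forces in N, time in s.
With the tool pointing down it reaches from about 0.4 to 0.85 m from the base axis. Payload 10.4 kg.
Tool frame: the origin (TCP) lies at the very end of the fingers, on their centre line; the grasp point (between the pads) lies 19 mm behind it; x points along the fingers, y is the direction in which the jaws open and shut, and the axes are right-handed (so a half turn about x gives the same grasp; the last joint's range is limited). The gripper opens to 85 mm and grips with 20 to 120 N. Pads are 22 mm wide; open, the fingers measure 114 mm over their backs; the gripper's body (76 mm by 85 mm) begins 54 mm behind the grasp point. The pads swing forward as they close: fully open they stand 13 mm farther back than shut.
Start: joints at [1.154, 0.332, -0.065, 1.46, 0.022, 1.35, -0.088], TCP at [0.24, -0.577, 0.231] pointing down, gripper open.
Joint ranges: [-2.6, 2.6], [-0.5, 2.12], [-1.47, 1.34], [0.16, 2.42], [-1.27, 4.41], [0.06, 2.06], [-2.6, 2.6]. Speed limits (rad/s): [2.22, 2.22, 2.79, 2.79, 3.14, 3.14, 3.14].

## Interface

Orientations are given as a unit quaternion [x, y, z, w].
In Python, from workcell import monitor, camera, ticket, regions_of gives the robot as it stands.
- The arm moves only by the tool step_arm, never from a script. Its argument "increments" is a list of rows, each a list of 5 numbers: the finger opening in m, from 0 to 0.0854, then the shift along the world's x, y, z in m, then the turn about the world's z in rad. A call has 1 to 12 rows; each row shifts and turns the commanded pose from where the row before left it; what a row does not reach is not made up. A row lasts 1/12 s, in which the tool goes at most 41.7 mm and 7.16 degrees, less where a joint would pass 70% of its speed; a pose out of reach is approached as far as the arm can. A call with a gripper value outside its range is refused whole. The fingers move at their own pace and stop on an object; "force" is the grip in N (left out, the last holds). Time passes only in rows, so rows that do not move let the fingers close. It gives the time, the measured TCP pose, the force and the opening at its end, in the units of the state.
- monitor.get_obs(): the state, without advancing time (a new reading comes with each control period).
- camera(name): name is "scene" or "top"; returns a dict with "color" (384x512x3 uint8, red, green, blue), "range_z" (384x512 float32, m along the optical axis (not along the pixel's ray), 0 where there is no reading), "fx", "fy", "cx", "cy" (pixels), "cam_to_world" (4x4, takes a point from camera to world coordinates). Camera axes: x right, y up, looking along -z (the intrinsics and any distortion apply to the point x, -y, -z); pixel columns grow to the right and rows downward; lengths in m; the calibration is good to about 2 mm. A picture is of the moment at which its call begins.
- ticket.hand_in(): hands the job in, once; it reports no verdict.
Trained networks look in a picture, given as the dict that the camera call returned (one of the last four; its "shot" number tells which), for a name from the list of things; names that differ only in an ending like _2 or _b are one class to them, and where a whole thing is asked for, a point or a joint stands for the part that bears it (a point fixed in the world has none). Each returns a list of dicts, best first, with "p" (0 to 1); they miss things now and then, are a little off and sometimes report something else, mostly with a low value. They report only what shows in the picture. A call takes as long as a camera call. They do not tell look-alikes from the thing itself.
- regions_of(picture, query): "region" (384x512 bool, what is visible of it) and "centre" ([row, column] in pixels, amid what is visible of it).
The state is a dict: "clock": time; "joint_pos": joint angles; "joint_velocities": joint speeds; "tau": joint torques, N m; "position": TCP position; "ee_rot": TCP orientation; "ft_force": force on the tool from outside, world axes, zero at the start; "torque": the same for the moment, N m; "grip_width": opening from 0.0 (shut) to 1.0 (fully open).
Only numpy, scipy, OpenCV 4.12 (cv2) and the standard library are available. Lean on these libraries where they do the work, as an engineer would, in place of code of your own. Each camera call takes 0.05 s, during which the arm holds its last target. There are 200 camera calls.

## Working session

There is one attempt and no reset: what is moved stays moved. The work goes in short steps, Python scripts to look and compute and a tool call to move; the robot and the scene stay as the last step left them, time stands still between calls to the robot, and variables do not carry over. Pictures are saved under pics/ and viewed, about 8 in all and at most 12, crops included, and the job is handed in when it is done.

Besides the shell and the picture viewer there is one more tool, called after "Call:" in YAML: its name, and indented under it one key for each argument. step_arm: Moves the arm, as the interface text tells. Its arguments: {"type":"object","properties":{"increments":{"type":"array"},"force":{"type":"number"}},"required":["increments"]}

```bash
mkdir -p pics; ls; python3 - <<'E'
from workcell import monitor,camera
import cv2,numpy as np
for n in("scene","top"):
    c=camera(n); cv2.imwrite(f"pics/{n}0.png",cv2.resize(c["color"][:,:,::-1],(800,600),interpolation=cv2.INTER_CUBIC))
    print(n,c["fx"],c["cx"],c["cy"],np.round(c["cam_to_world"],3).tolist(),[k for k in c])
    np.savez(f"{n}0.npz",**{k:v for k,v in c.items() if k in("color","range_z","fx","fy","cx","cy","cam_to_world")})
o=monitor.get_obs();print({k:np.round(v,3).tolist() for k,v in o.items()})
E
```

```text
pics
scene 457.5164687229875 242.4439756143559 190.85270577061056 [[-0.658, -0.591, 0.466, 1.063], [0.753, -0.532, 0.388, 0.485], [0.018, 0.606, 0.795, 1.051], [0.0, 0.0, 0.0, 1.0]] ['color', 'range_z', 'fx', 'fy', 'cx', 'cy', 'cam_to_world', 'shot']
top 417.0743826504676 253.25941177000118 183.88080990901904 [[0.084, 0.976, -0.199, 0.231], [-0.996, 0.082, -0.021, -0.018], [-0.004, 0.2, 0.98, 1.319], [0.0, 0.0, 0.0, 1.0]] ['color', 'range_z', 'fx', 'fy', 'cx', 'cy', 'cam_to_world', 'shot']
{'clock': 0.1, 'joint_pos': [1.154, 0.333, -0.065, 1.461, 0.022, 1.35, -0.089], 'joint_velocities': [0.001, -0.0, 0.0, -0.002, 0.001, 0.001, 0.001], 'tau': [0.001, -62.675, 0.049, -39.243, 0.016, 0.007, 0.0], 'position': [0.24, -0.577, 0.231], 'ee_rot': [-0.693, -0.139, 0.694, -0.138], 'ft_force': [0.122, 0.858, -0.386], 'torque': [-0.023, -0.023, 0.023], 'grip_width': 0.996}
```

View pics/top0.png

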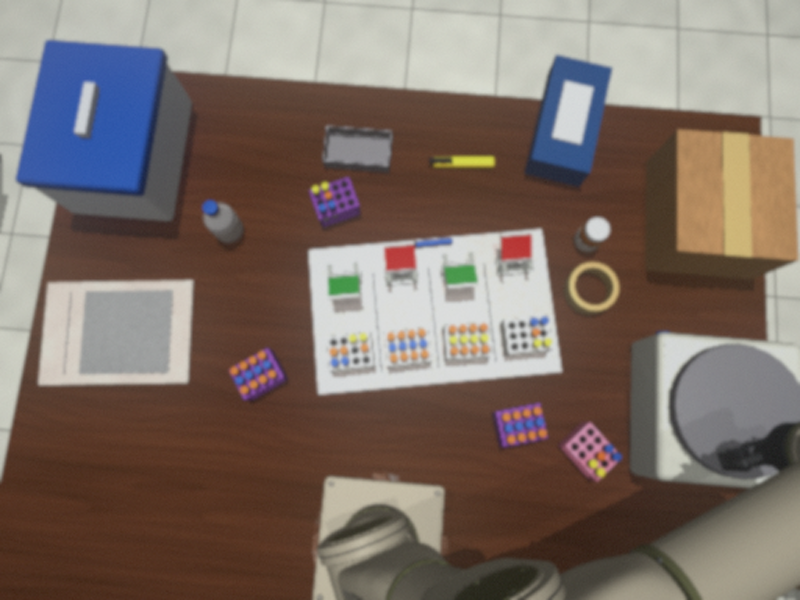

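View pics/scene0.png

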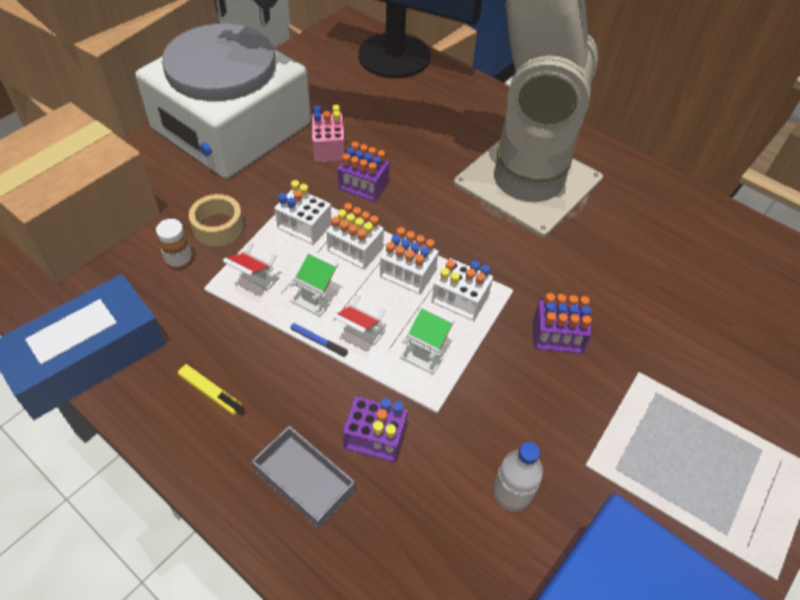

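Top view, racks left to right with their tags:

| Rack | Pixel | Contents | Tag shows | Tag pixel | Verdict |
|---|---|---|---|---|---|
| A | (352,352) | part | green | (344,286) | wrong |
| B | (408,348) | full | red | (400,258) | wrong |
| C | (467,342) | full | green | (460,275) | right |
| D | (527,337) | part | red | (516,247) | right |

The look-alikes are off the board: purple at (335,200), (257,375) and (522,425), and pink at (592,450). Next I'll measure the tags and check my choice in a crop.

```bash
cat > h.py <<'E'
import numpy as np,cv2
def cloud(c):
    z=c["range_z"];v,u=np.mgrid[:z.shape[0],:z.shape[1]]
    p=np.stack([(u-c["cx"])/c["fx"]*z,-(v-c["cy"])/c["fy"]*z,-z],-1)
    M=np.array(c["cam_to_world"]);return p@M[:3,:3].T+M[:3,3]
def tags(c,rng):
    h=cv2.cvtColor(c["color"],cv2.COLOR_RGB2HSV);P=cloud(c);H,S,V=h[...,0],h[...,1],h[...,2];out=[]
    for n,m in(("red",((H<6)|(H>173))&(S>150)&(V>90)),("green",(H>45)&(H<75)&(S>120))):
        m&=(P[...,2]>.055)&(P[...,2]<.13)&(np.abs(P[...,0]-rng[0])<.25)&(np.abs(P[...,1]-rng[1])<.3)
        k,l,st,_=cv2.connectedComponentsWithStats(m.astype(np.uint8))
        for i in range(1,k):
            if st[i,4]>60:
                q=P[l==i];nn=np.linalg.svd(q-q.mean(0),full_matrices=False)[2][2];nn*=np.sign(nn[2])
                r=cv2.minAreaRect(q[:,:2].astype(np.float32))
                out.append((n,st[i,4],np.round(np.median(q,0),4),np.round(nn,2),np.round(q[:,2].min(),3),np.round(q[:,2].max(),3),np.round(r[0],3),np.round(r[1],3),round(r[2],1)))
    return sorted(out,key=lambda t:-t[2][1])
E
python3 - <<'E'
from h import *
for n in("top","scene"):
    c=dict(np.load(n+"0.npz"));print(n)
    for t in tags(c,(.6,0)):print(*t)
    P=cloud(c);m=(np.abs(P[...,2]-.01)<.006)&(c["color"].min(-1)>150)&(np.abs(P[...,0]-.6)<.4)&(np.abs(P[...,1])<.4)
    k,l,st,_=cv2.connectedComponentsWithStats(cv2.morphologyEx(m.astype(np.uint8),cv2.MORPH_CLOSE,np.ones((9,9))));i=1+st[1:,4].argmax()
    q=P[(l==i)&m];print("board",cv2.minAreaRect(q[:,:2].astype(np.float32)),len(q),np.median(q[:,2]))
c=dict(np.load("top0.npz"))
cv2.imwrite("pics/crop.png",cv2.resize(c["color"][145:255,190:365,::-1],(800,503),interpolation=cv2.INTER_CUBIC))
E
```

```text
top
green 139 [0.4801 0.1112 0.0769] [0.51 0.1  0.85] 0.065 0.088 [0.48  0.111] [0.031 0.051] 10.2
red 194 [0.5443 0.0058 0.0756] [-0.49 -0.08  0.87] 0.061 0.089 [0.545 0.006] [0.034 0.05 ] 11.1
green 133 [ 0.5217 -0.1138  0.0757] [0.51 0.08 0.85] 0.063 0.087 [ 0.522 -0.114] [0.03 0.05] 7.8
red 207 [ 0.5853 -0.2199  0.0753] [-0.5  -0.1   0.86] 0.06 0.087 [ 0.585 -0.221] [0.034 0.051] 7.6
board ((0.4590998888015747, -0.06808212399482727), (0.2996567487716675, 0.4895094335079193), 10.120183944702148) 8848 0.010765116413017917
scene
green 348 [0.4822 0.1133 0.0759] [0.48 0.07 0.87] 0.063 0.089 [0.481 0.113] [0.041 0.056] 11.1
red 125 [0.5453 0.0094 0.0762] [-0.51 -0.1   0.86] 0.064 0.087 [0.544 0.008] [0.03  0.056] 11.0
green 294 [ 0.5226 -0.1132  0.0757] [0.47 0.08 0.88] 0.063 0.091 [ 0.522 -0.114] [0.04 0.06] 7.9
red 119 [ 0.5874 -0.2179  0.0778] [-0.52 -0.08  0.85] 0.065 0.089 [ 0.586 -0.219] [0.034 0.059] 9.3
board ((0.45969122648239136, -0.06659558415412903), (0.3039046823978424, 0.489454984664917), 10.181391716003418) 7698 0.011162459026433535
```

View pics/crop.png

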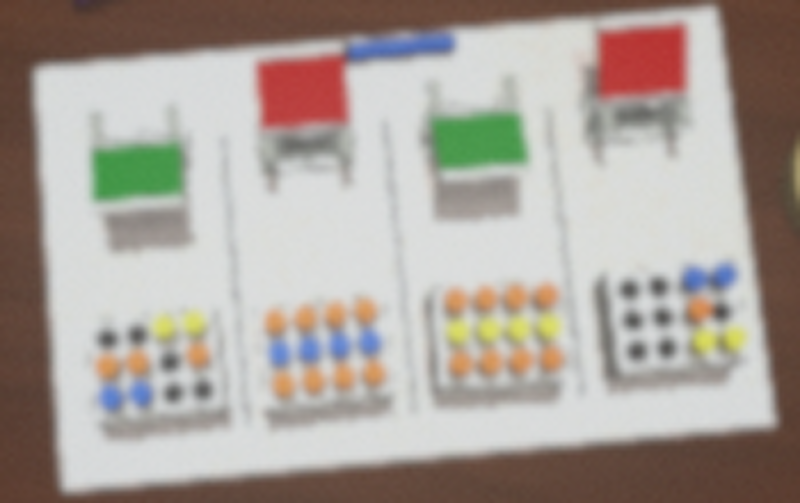

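The crop confirms it. Rack A has empty holes but shows green, and rack B is full but shows red; C and D are right. So tag A needs a push in +x and tag B a push in -x. Next I'll get the hinge fit, the tool yaw and the heights along the travel corridor.

```bash
python3 - <<'E'
from h import *
from workcell import monitor
from scipy.spatial.transform import Rotation as R
o=monitor.get_obs();M=R.from_quat(o["ee_rot"]).as_matrix();print("tool axes cols\n",M.round(3),"jaw yaw deg",np.degrees(np.arctan2(M[1,1],M[0,1])))
pc={}
for n in("top","scene"):
    t=tags(dict(np.load(n+"0.npz")),(.6,0));pc[n]=np.array([a[6] for a in t])
p=(pc["top"]+pc["scene"])/2;s=np.array([-1,1,-1,1]);yb=np.array([1.5,.5,-.5,-1.5])*.115
# p = o + yb*y + s*d*x
from scipy.optimize import least_squares
def hinge(v):
    x=np.array([np.cos(v[2]),np.sin(v[2])]);y=np.array([-x[1],x[0]]);return v[:2]+yb[:,None]*y,x
f=lambda v:(hinge(v)[0]+(s*v[3])[:,None]*hinge(v)[1]-p).ravel()
r=least_squares(f,[.53,-.05,.17,.022]);H,x=hinge(r.x);print(r.x,np.abs(r.fun).max());print("hinges",H.round(4).tolist())
a=r.x[2];print("yaw deg",np.degrees(a))
for i,sg in((0,-1),(1,1)):
    for d in(.085,.08,.0):print("AB"[i],sg*d,(H[i]+sg*d*x).round(4))
for n in("top","scene"):
    P=cloud(dict(np.load(n+"0.npz")))
    for y0 in np.arange(-.6,.2,.1):
        row=[]
        for x0 in np.arange(.2,.9,.1):
            m=(P[...,0]>=x0)&(P[...,0]<x0+.1)&(P[...,1]>=y0)&(P[...,1]<y0+.1);row.append(round(float(P[m][:,2].max()),2) if m.any() else None)
        print(n,round(y0,1),row)
E
```

```text
tool axes cols
 [[-0.001  0.384 -0.923]
 [ 0.001 -0.923 -0.384]
 [-1.    -0.001  0.   ]] jaw yaw deg -67.43867316277218
[ 0.533125   -0.05375     0.17997312  0.02191775] 0.0004594796345271934
hinges [[0.5022, 0.116], [0.5228, 0.0028], [0.5434, -0.1103], [0.564, -0.2235]]
yaw deg 10.311700244507989
A -0.085 [0.4186 0.1007]
A -0.08 [0.4235 0.1016]
A -0.0 [0.5022 0.116 ]
B 0.085 [0.6065 0.018 ]
B 0.08 [0.6015 0.0171]
B 0.0 [0.5228 0.0028]
top -0.6 [0.45, 0.19, 0.19, 0.17, 0.17, 0.17, 0.17]
top -0.5 [0.64, 0.19, 0.16, 0.05, 0.16, 0.16, 0.06]
top -0.4 [0.09, 0.07, 0.07, 0.05, 0.1, 0.09, 0.09]
top -0.3 [0.09, 0.1, 0.1, 0.09, 0.09, 0.09, 0.09]
top -0.2 [0.01, 0.1, 0.1, 0.1, 0.1, 0.02, 0.01]
top -0.1 [1.32, 0.1, 0.1, 0.09, 0.03, 0.03, 0.01]
top -0.0 [0.02, 0.1, 0.1, 0.09, 0.06, 0.04, 0.04]
top 0.1 [0.02, 0.1, 0.1, 0.07, 0.09, 0.07, 0.04]
scene -0.6 [0.3, 0.19, 0.19, 0.17, 0.17, 0.17, 0.17]
scene -0.5 [0.19, 0.19, 0.16, 0.16, 0.16, 0.16, 0.16]
scene -0.4 [0.09, 0.01, 0.05, 0.05, 0.1, 0.09, 0.09]
scene -0.3 [0.09, 0.1, 0.1, 0.09, 0.1, 0.09, 0.09]
scene -0.2 [0.06, 0.1, 0.1, 0.09, 0.09, 0.02, 0.01]
scene -0.1 [0.01, 0.1, 0.1, 0.09, 0.03, 0.03, 0.01]
scene -0.0 [0.01, 0.1, 0.1, 0.1, 0.06, 0.04, 0.04]
scene 0.1 [0.02, 0.1, 0.09, 0.07, 0.09, 0.06, 0.04]
```

Call:
step_arm:
  increments:
    - [0,0.012,0.022,0.005,-0.02]
    - [0,0.015,0.025,0.005,-0.02]
    - [0,0.015,0.025,0,-0.02]
    - [0,0.015,0.025,0,-0.02]
    - [0,0.015,0.025,0,-0.02]
    - [0,0.015,0.025,0,-0.02]
    - [0,0.015,0.025,0,-0.02]
    - [0,0.015,0.025,0,-0.02]
    - [0,0.015,0.025,0,-0.02]
    - [0,0.015,0.025,0,-0.02]
    - [0,0.015,0.025,0,-0.014]
    - [0,0.015,0.025,0,0]
  force: 20

```text
clock: 1.1
position: [0.4172, -0.2788, 0.2411]
ee_rot: [-0.704, -0.063, 0.704, -0.063]
ft_force: [-0.4, -0.7, 1.3]
grip_width: 0.005
```

Call:
step_arm:
  increments:
    - [0,0.015,0.025,0,0]
    - [0,0.015,0.025,0,0]
    - [0,0.015,0.025,0,0]
    - [0,0.015,0.025,0,0]
    - [0,0.015,0.025,0,0]
    - [0,0.015,0.025,0,0]
    - [0,0.015,0.025,0,0]
    - [0,0.015,0.025,0,0]
    - [0,0.015,0.025,0,0]
    - [0,0.016,0.025,0,0]
    - [0,0.016,0.024,0,0]
    - [0,0.016,0.02,0,0]

```text
clock: 2.1
position: [0.6002, 0.0159, 0.241]
ee_rot: [-0.704, -0.064, 0.704, -0.064]
ft_force: [0.2, 0.0, 0.6]
grip_width: -0.004
```

```bash
python3 - <<'E'
from workcell import monitor
from scipy.spatial.transform import Rotation as R
import numpy as np
o=monitor.get_obs();M=R.from_quat(o["ee_rot"]).as_matrix();print(o["position"],np.degrees(np.arctan2(M[1,1],M[0,1])),M[:,0],o["joint_velocities"])
E
```

```text
[0.6001938  0.01587199 0.2410306 ] -79.64376982797485 [-5.33083469e-04  3.09096513e-04 -9.99999810e-01] [-0.47306824  0.46372624 -0.0660618  -0.53523177  0.25404731  0.14136649
 -0.50580084]
```

Call:
step_arm:
  increments:
    - [0,0.002,0,-0.015,0]
    - [0,0,0,-0.02,0]
    - [0,0,0,-0.02,0]
    - [0,0,0,-0.02,0]
    - [0,0,0,-0.02,0]
    - [0,0,0,-0.02,0]
    - [0,0,0,-0.02,0]
    - [0,0,0,-0.015,0]
    - [0,0,0,-0.01,0]
    - [0,0,0,-0.005,0]
    - [0,0,0,-0.005,0]
    - [0,0,0,0,0]

```text
clock: 3.1
position: [0.6017, 0.0138, 0.071]
ee_rot: [-0.704, -0.063, 0.704, -0.063]
ft_force: [0.1, 0.4, 0.3]
grip_width: -0.002
```

```bash
python3 - <<'E'
from workcell import camera,monitor
import cv2
c=camera("scene");cv2.imwrite("pics/s1.png",cv2.resize(c["color"][120:270,120:340,::-1],(800,545),interpolation=cv2.INTER_CUBIC));print(monitor.get_obs()["position"])
E
```

```text
[0.60205457 0.0138359  0.07163514]
```

View pics/s1.png

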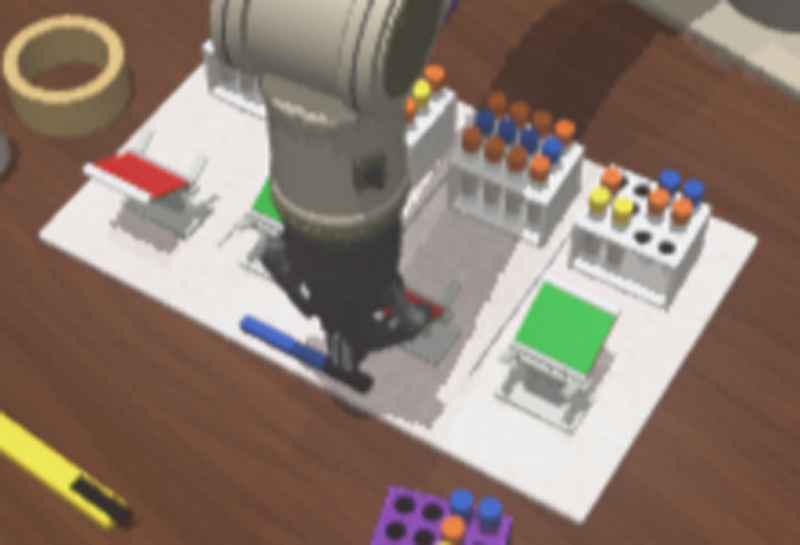

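Call:
step_arm:
  increments:
    - [0,-0.004,0.002,0,0]
    - [0,-0.006,0,0,0]
    - [0,-0.006,-0.001,0,0]
    - [0,-0.006,-0.001,0,0]
    - [0,-0.006,-0.001,0,0]
    - [0,-0.006,-0.001,0,0]
    - [0,-0.006,-0.001,0,0]
    - [0,-0.006,-0.001,0,0]
    - [0,-0.006,-0.001,0,0]
    - [0,-0.006,-0.001,0,0]
    - [0,-0.006,-0.001,0,0]
    - [0,-0.006,-0.001,0,0]

```text
clock: 4.15
position: [0.5313, 0.0057, 0.0713]
ee_rot: [0.704, 0.063, -0.704, 0.064]
ft_force: [-0.3, 0.8, -0.7]
grip_width: 0.003
```

Call:
step_arm:
  increments:
    - [0,-0.005,-0.001,0,0]
    - [0,-0.004,-0.001,0,0]
    - [0,0,0,0,0]
    - [0,0,0,0,0]

```text
clock: 4.48
position: [0.5228, 0.0037, 0.0715]
ee_rot: [0.704, 0.063, -0.704, 0.064]
ft_force: [-0.2, 0.7, -0.8]
grip_width: 0.0
```

```bash
python3 - <<'E'
from workcell import camera,monitor
from h import *
c=camera("scene");cv2.imwrite("pics/s2.png",cv2.resize(c["color"][120:270,120:340,::-1],(800,545),interpolation=cv2.INTER_CUBIC));o=monitor.get_obs();print(o["position"],o["ft_force"])
for n in("scene","top"):
  for t in tags(camera(n),(.6,0)):print(n,*t[:4])
E
```

```text
[0.52301362 0.00378966 0.07143464] [-0.16133692  0.59000368 -0.53511929]
scene green 358 [0.482  0.113  0.0758] [0.49 0.1  0.87]
scene green 287 [ 0.5229 -0.1143  0.0755] [0.48 0.07 0.87]
scene red 118 [ 0.588  -0.218   0.0771] [-0.51 -0.11  0.85]
top green 148 [0.4806 0.1108 0.0772] [0.53 0.09 0.84]
top green 113 [ 0.522  -0.1196  0.0763] [0.51 0.11 0.85]
top red 208 [ 0.5849 -0.2202  0.0747] [-0.53 -0.11  0.84]
```

View pics/s2.png

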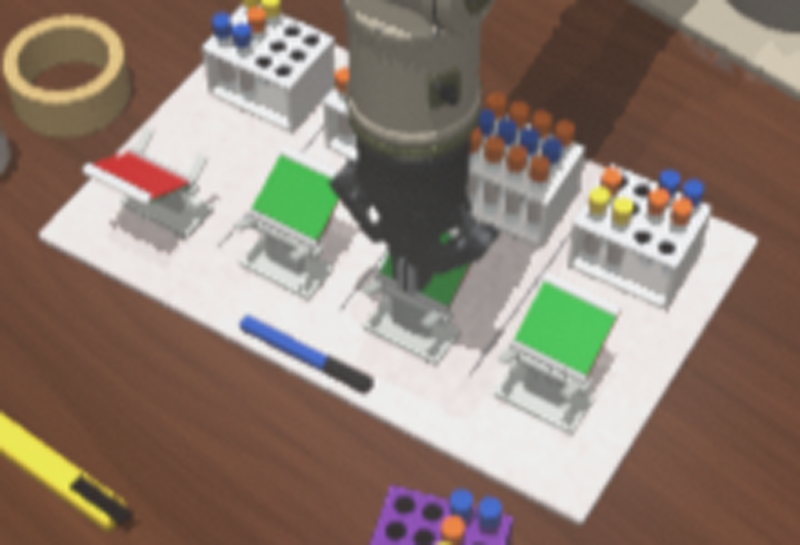

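Tag B has tipped to green (shaded green plate at (430,270)). I'll back off, rise and cross to the robot's side of tag A.

Call:
step_arm:
  increments:
    - [0,0.006,0.001,0,0]
    - [0,0.008,0.001,0,0]
    - [0,0.008,0.001,0.005,0]
    - [0,0,0,0.015,0]
    - [0,0,0,0.02,0]
    - [0,0,0,0.025,0]
    - [0,0,0,0.025,0]
    - [0,0,0,0.025,0]
    - [0,0,0.01,0.015,0]
    - [0,-0.01,0.015,0,0]
    - [0,-0.02,0.015,0,0]
    - [0,-0.02,0.015,0,0]

```text
clock: 5.63
position: [0.4944, 0.0633, 0.2011]
ee_rot: [-0.704, -0.064, 0.704, -0.063]
ft_force: [0.3, 0.3, -1.0]
grip_width: 0.0
```

Call:
step_arm:
  increments:
    - [0,-0.018,0.01,0,0]
    - [0,-0.018,0.01,0,0]
    - [0,-0.018,0.01,0,0]
    - [0,-0.012,0.006,0,0]
    - [0,-0.004,0.002,0,0]
    - [0,0,0,-0.01,0]
    - [0,0,0,-0.01,0]
    - [0,0,0,0,0]

```text
clock: 6.3
position: [0.4243, 0.0991, 0.1788]
ee_rot: [-0.703, -0.063, 0.705, -0.063]
ft_force: [-0.6, 0.1, -0.6]
grip_width: 0.001
```

Call:
step_arm:
  increments:
    - [0,-0.001,0.002,-0.01,0]
    - [0,0,0,-0.015,0]
    - [0,0,0,-0.015,0]
    - [0,0,0,-0.015,0]
    - [0,0,0,-0.015,0]
    - [0,0,0,-0.015,0]
    - [0,0,0,-0.012,0]
    - [0,0,0,-0.007,0]
    - [0,0,0,-0.004,0]
    - [0,0,0,0,0]

```text
clock: 7.13
position: [0.4235, 0.1018, 0.0725]
ee_rot: [-0.704, -0.064, 0.705, -0.063]
ft_force: [0.6, -0.3, -0.2]
grip_width: -0.001
```

```bash
python3 - <<'E'
from workcell import camera,monitor
import cv2
c=camera("scene");cv2.imwrite("pics/s3.png",cv2.resize(c["color"][120:270,120:340,::-1],(800,545),interpolation=cv2.INTER_CUBIC));o=monitor.get_obs();print(o["position"],o["ft_force"])
E
```

```text
[0.4238896  0.10191146 0.07320961] [ 0.70297827 -0.40866158 -0.68549239]
```

View pics/s3.png

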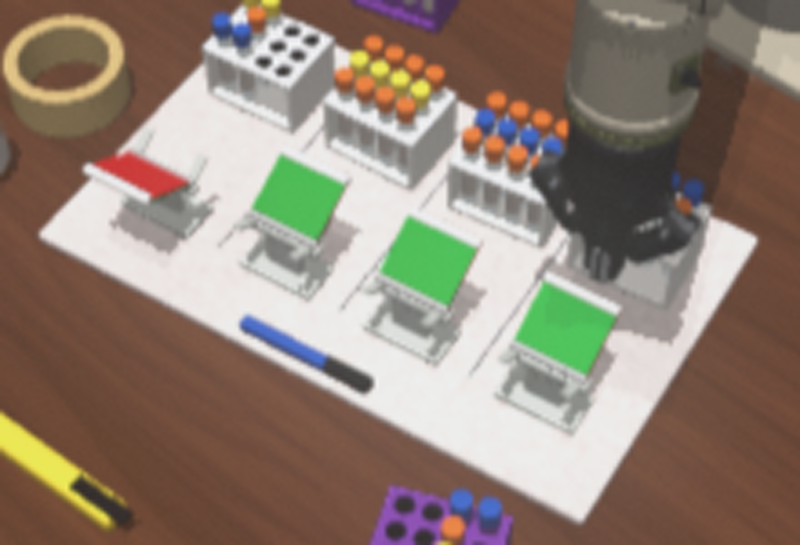

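Tag B rests green at (430,260). The fingers are between rack A and tag A, clear of both, so I'll push tag A away.

Call:
step_arm:
  increments:
    - [0,0.006,0.001,-0.002,0]
    - [0,0.006,0.001,0,0]
    - [0,0.006,0.001,0,0]
    - [0,0.006,0.001,0,0]
    - [0,0.006,0.001,0,0]
    - [0,0.006,0.001,0,0]
    - [0,0.006,0.001,0,0]
    - [0,0.006,0.001,0,0]
    - [0,0.006,0.002,0,0]
    - [0,0.006,0.001,0,0]
    - [0,0.006,0.001,0,0]
    - [0,0.006,0.001,0,0]

```text
clock: 8.18
position: [0.4964, 0.1149, 0.0713]
ee_rot: [-0.704, -0.063, 0.704, -0.064]
ft_force: [0.4, 0.3, 0.3]
grip_width: -0.003
```

Call:
step_arm:
  increments:
    - [0,0.005,0.001,0,0]
    - [0,0.002,0,0,0]
    - [0,0,0,0,0]
    - [0,0,0,0,0]

```text
clock: 8.52
position: [0.5027, 0.1158, 0.0712]
ee_rot: [-0.704, -0.063, 0.704, -0.064]
ft_force: [1.4, 0.1, 0.0]
grip_width: 0.006
```

```bash
python3 - <<'E'
from workcell import camera,monitor
from h import *
c=camera("scene");cv2.imwrite("pics/s4.png",cv2.resize(c["color"][120:270,120:340,::-1],(800,545),interpolation=cv2.INTER_CUBIC));o=monitor.get_obs();print(o["position"],o["ft_force"])
E
```

```text
[0.50260999 0.115782   0.07127314] [ 0.16613483 -0.13642641 -0.96563577]
```

View pics/s4.png

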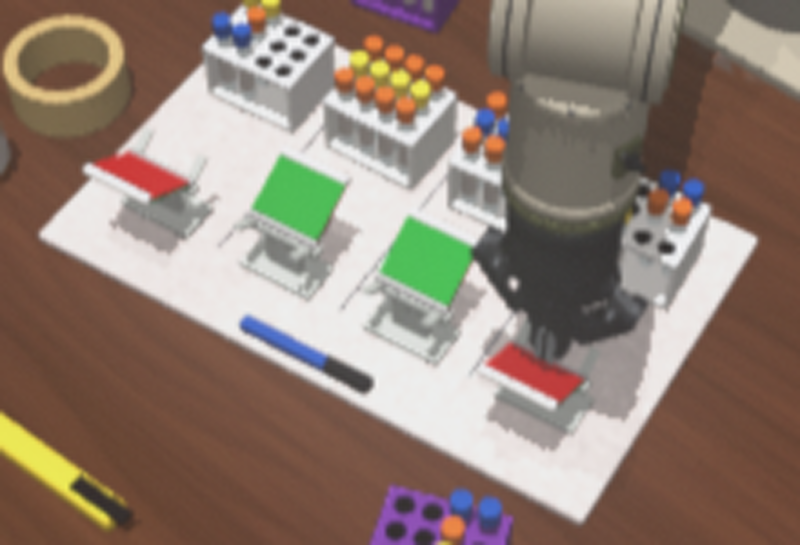

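Tag A now lies red at (535,375). I'll back off, rise clear and do a final check.

Call:
step_arm:
  increments:
    - [0,-0.006,-0.001,0,0]
    - [0,-0.008,-0.001,0,0]
    - [0,-0.008,-0.001,0.005,0]
    - [0,0,0,0.015,0]
    - [0,0,0,0.02,0]
    - [0,0,0,0.025,0]
    - [0,0,0,0.025,0]
    - [0,0,0,0.025,0]
    - [0,0,0.015,0.02,0]
    - [0,0,0.03,0.01,0]
    - [0,0,0.03,0,0]
    - [0,0,0.03,0,0]

```text
clock: 9.57
position: [0.4804, 0.2187, 0.2178]
ee_rot: [0.705, 0.063, -0.703, 0.063]
ft_force: [0.3, 0.1, -1.2]
grip_width: 0.0
```

Call:
step_arm:
  increments:
    - [0,0,0.03,0,0]
    - [0,0,0.03,0,0]
    - [0,0,0.02,0,0]
    - [0,0,0.01,0,0]
    - [0,0,0,0,0]
    - [0,0,0,0,0]

```text
clock: 10.07
position: [0.4806, 0.307, 0.2163]
ee_rot: [-0.704, -0.063, 0.704, -0.064]
ft_force: [0.4, -0.1, -0.0]
grip_width: 0.002
```

```bash
python3 - <<'E'
from workcell import camera,monitor
from h import *
o=monitor.get_obs();print(o["clock"],o["position"],o["ft_force"])
C={}
for n in("scene","top"):
  c=C[n]=camera(n)
  for t in tags(c,(.6,0)):print(n,*t[:4])
a=cv2.resize(C["scene"]["color"][100:300,100:360,::-1],(780,600),interpolation=cv2.INTER_CUBIC);cv2.imwrite("pics/s5.png",a)
# rack cap comparison before/after in the scene view
old=np.load("scene0.npz")["color"].astype(int);d=(np.abs(old-C["scene"]["color"]).max(-1)>60).astype(np.uint8)
k,l,st,ce=cv2.connectedComponentsWithStats(d);print([(st[i,4],ce[i].round()) for i in range(1,k) if st[i,4]>25])
E
```

```text
10.0667 [0.48058945 0.30697343 0.21631758] [ 0.38339743 -0.12003344 -0.02707016]
scene red 145 [0.5255 0.1219 0.0769] [-0.51 -0.09  0.85]
scene green 322 [ 5.02e-01 -1.00e-04  7.56e-02] [0.5  0.08 0.86]
scene green 295 [ 0.5226 -0.1128  0.0756] [0.5  0.08 0.86]
scene red 119 [ 0.5873 -0.2197  0.0772] [-0.51 -0.09  0.86]
top red 203 [0.5246 0.1196 0.0757] [-0.52 -0.08  0.85]
top green 139 [ 0.5011 -0.0014  0.0765] [0.52 0.09 0.85]
top green 139 [ 0.5206 -0.1162  0.0771] [0.51 0.08 0.85]
top red 206 [ 0.5849 -0.2197  0.075 ] [-0.51 -0.1   0.85]
[(np.int32(30), array([142.,   4.])), (np.int32(78), array([170.,   4.])), (np.int32(5616), array([396.,  71.])), (np.int32(168), array([365.,  26.])), (np.int32(51), array([181.,  37.])), (np.int32(36), array([325.,  42.])), (np.int32(124), array([345.,  40.])), (np.int32(361), array([322., 128.])), (np.int32(75), array([392., 140.])), (np.int32(72), array([378., 174.])), (np.int32(1131), array([361., 196.])), (np.int32(637), array([236., 196.])), (np.int32(123), array([321., 187.])), (np.int32(673), array([273., 214.])), (np.int32(174), array([229., 217.])), (np.int32(178), array([265., 236.]))]
```

View pics/s5.png

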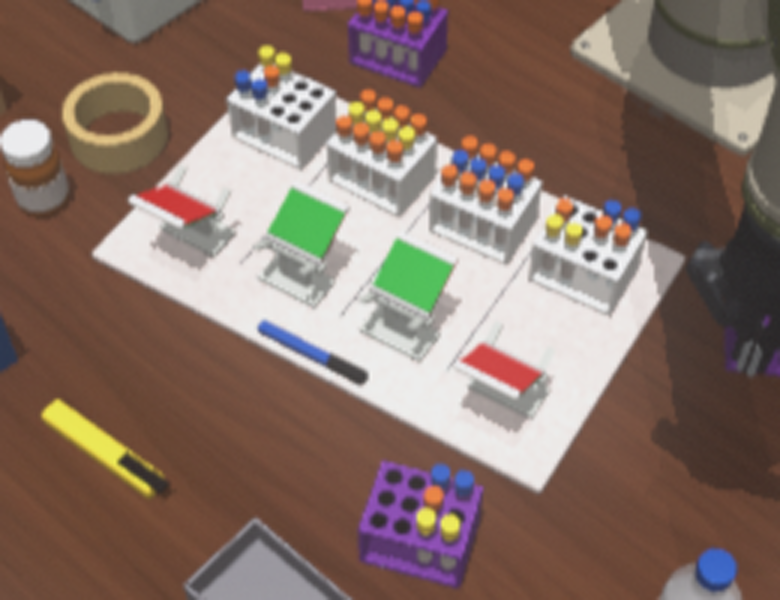

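The picture shows the tags, from A to D, as red (500,370), green (412,275), green (307,225) and red (175,205). The rack at A is part full, B and C are full and D is part full, so all four match. Racks and bystanders are in place and the arm is clear.

```bash
python3 -c "
from workcell import ticket
print(ticket.hand_in())"
```

```text
the job is handed in; nothing more can be done
None
```

The two wrong tags are tipped over, and I handed the job in at about 10 s of the 48 s allowed.

- **Pushed:** with the gripper shut, I pushed the tag of the left-most rack (part full, showing green) over to red. I did the same for the full rack next to it, from red to green. The other two tags were already right, so I left them alone.
- **Tags:** the last images from both cameras show all four tags at rest on the correct side: red, green, green, red for part, full, full, part racks.
- **Forces:** contact forces read about 1 N.
- **Rest of the scene:** the racks, marker and other items nearby looked unmoved in the final picture. I compared the images before and after, but the arm and its shadow also show up as changes, so that comparison alone doesn't prove nothing moved.
- **Failed checks:** none failed or disagreed.

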